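# Tuck a board strip under the trimmer's guard and hold it flat for the cut

## Task

Set the loose strip of kraft board up for trimming on the rotary trimmer: lay it flat on the bed and slide one of its short ends under the clear guard strip, near the middle of the bed and square to the cutting edge, until about a centimetre sticks out past the cutting edge. Do not lift the guard on the way, leave the cutting head where it is parked and leave the other things on the desk alone. Then press the strip firmly flat onto the bed and finish while still pressing it down: the program ends holding it like that, ready for the cut.

Things in the scene. Friction and masses are not known exactly. Their poses are not given: they have to be found in the camera images.
- strip: Loose rectangular strip of stiff brown kraft board, 200 mm long (its x), 46 mm wide (its y), 5 mm thick, about 40 g, the same at both ends; it starts lying flat on the desk, left or right of the trimmer. Origin: centre of its underside; z up.
- bed: Level grey bed of the rotary trimmer, ruled with white lines; trimmer and bed are fixed. Origin: middle of the steel cutting edge, on the bed's top face, 22 mm above the desk. x points outward, square across the cutting edge (away from the robot, give or take the yaw), z up: the bed spans x -228 to 0, y -160 to 160 mm. A fence 4 mm high lies along its y = +152 to 160 mm side.
- guard_lip (a point): Middle of the flared front lip of the clear plastic guard: bed x = -56 mm, about 13 mm above the bed (12 mm clear beneath). The guard lies along the cutting edge below the rail, 300 mm long, flat from bed x = -46 to -2 mm, underside 8 mm above the bed: a 5 mm board slides under with 3 mm to spare.
- guard (a joint): How far the guard is lifted off its seat, in m: 0 at rest; it floats on light springs (about 0.6 N lifts it off, another 0.12 N per mm), up to 12 mm.
- head_top (a point): Top of the round grey knob of the black cutting head, which is parked on the rail near the end at bed y = -128 to -98 mm; the head is 46 mm long along the rail and its knob's top is 66 mm above the bed. It slides along the rail when pushed with about 3 N.
- ink_pad: Bystander: closed black stamp pad, 70 x 105 x 20 mm, lying beyond the work. Origin: centre of its underside.
- stamp: Bystander: rubber stamp with a wooden block 30 x 64 mm and a turned handle, 55 mm tall, standing beyond the work. Origin: centre of its underside.
- jar: Bystander: clear glass jar with a white cap, 66 mm across, 85 mm tall, standing beyond the work. Origin: centre of its underside.
- rail_mid (a point): Middle of the top face of the fixed aluminium rail over the guard, 43 mm above the bed at bed x = -28 mm. The rail is 20 mm wide, 14 mm thick, parallel to the cutting edge, and ends in black brackets at bed y = -160 and +160 mm, x -60 to 0 mm, up to 56 mm above the bed.

How it is judged (in metres and radians):
On the way:
1. the strip lies flat on the bed with one end well under the guard (x of strip in the frame of bed between -0.122 and -0.075 m and z of strip in the frame of bed between -0.003 and 0.003 m and angle between strip's own z axis and vertical below 0.03 rad and angle between the x axis of strip and the x axis of bed, either way round below 0.15 rad), for 0.1 s.
At the end, for the whole second after the job is handed in: Strip flat on the bed (tilt < 0.02 rad, within 2 mm), one end under the guard and 3 to 18 mm past the cutting edge, square within 0.07 rad, within 60 mm of the bed's middle, guard lifted < 2 mm; fingers still press it: over 2.5 N on the strip, over 3 N strip on bed, at rest (x of strip in the frame of bed between -0.097 and -0.082 m and y of strip in the frame of bed between -0.06 and 0.06 m and z of strip in the frame of bed between -0.002 and 0.002 m and angle between strip's own z axis and vertical below 0.02 rad and angle between the x axis of strip and the x axis of bed, either way round below 0.07 rad and contact force between strip and bed above 3 N and contact force between the fingers and strip above 2.5 N and value of joint guard below 0.002 m and linear speed of strip below 0.01 m/s); the arm keeps its last pose, push and grip.
It fails at once if the guard is lifted more than 3 mm (value of joint guard above 0.003 m).
It fails at once if the cutting head is pushed more than 10 mm along its rail (distance of head_top from where it was at the start of the episode above 0.01 m).
It fails at once if the ink pad, the stamp or the jar is moved more than 30 mm (distance of any of ink_pad, stamp, jar from where it was at the start of the episode above 0.03 m).
It also fails if it takes over 48 s, if anything falls off the work surface, if the arm or the gripper's body presses on something with over 40 N, if the wrist force passes 120 N, or if a joint passes its speed limit or range.

## Robot

A 6-joint arm with a two-finger parallel gripper is mounted at the origin on the work surface. World frame = base frame: x ahead of the robot, y to its left, z up, the work surface at z = 0. Lengths are in mm, angles in rad, forces in N, time in s.
With the tool pointing down it reaches from about 350 to 975 mm from the base axis. Payload 7.1 kg.
Tool frame: the origin (TCP) lies at the centre of the arm's flange, where the gripper is bolted on; the fingertips stand 182 mm ahead of it and the grasp point (between the pads) lies 163 mm ahead of it; x points along the fingers, y is the direction in which the jaws open and shut, and the axes are right-handed (so a half turn about x gives the same grasp; the last joint's range is limited). The gripper opens to 88 mm and grips with 3 to 60 N. Pads are 20 mm wide; open, the fingers measure 115 mm over their backs; the gripper's body (75 mm by 178 mm) begins 61 mm behind the grasp point.
Start: joints at [-1.291, 0.423, 1.63, -0, 1.089, -0.019], TCP at [184.002, -597.285, 404.675] pointing down, gripper open.
Joint ranges: [-3, 3], [-0.9, 2.11], [0.09, 2.58], [-1.31, 4.45], [0.11, 2.69], [-2.54, 2.54]. Speed limits (rad/s): [2.39, 2.39, 3.01, 3.14, 3.14, 3.14].

## Interface

Orientations are given as a rotation vector (axis times angle).
In Python, from workcell import readout, viewer, workorder, models gives the robot as it stands. The module is installed in compiled form; this text tells all that it offers.
- The arm moves only by the tool apply_moves, never from a script. Its argument "commands" is a list that holds one entry, the list of rows, each a list of 4 numbers: the shift along the world's x, y, z in m, then the turn about the world's z in rad. A call has 1 to 8 rows; each row is the pose to reach, as a shift and turn from the pose commanded when the call began; what a row does not reach only later rows make up. A row lasts 1/8 s, in which the tool goes at most 62.5 mm and 10.7 degrees, less where a joint would pass 70% of its speed; a pose out of reach is approached as far as the arm can. A call with a gripper value outside its range is refused whole. "gripper" is the finger opening in m, from 0 to 0.0878, set as the call begins (left out, the last holds). The fingers move at their own pace and stop on an object; the grip force is fixed at half the most. Time passes only in rows, so rows that repeat a pose let the fingers close. It gives the time, the measured TCP pose, the force and the opening at its end, in the units of the state.
- readout.get_obs(): the state, without advancing time (a new reading comes with each control period).
- viewer.get_image(name): name is "scene" or "top" or "wrist"; returns a dict with "color" (480x640x3 uint8, red, green, blue), "vertical_fov" (degrees; the focal length in pixels is half the picture's height over the tangent of half this angle, whatever the lens; pixels are square), "cx", "cy" (the principal point, pixels), "rvec" (rotation vector, rad) and "tvec" (3), from world to camera coordinates, as OpenCV has them. Camera axes: x right, y down, z forward; pixel columns grow to the right and rows downward; lengths in mm; the calibration is good to about 2 mm. A picture is of the moment at which its call begins. There is no depth.
- workorder.close_job(): hands the job in, once; it reports no verdict.
Trained networks look in the newest picture that a camera, given by its name, has taken for a name from the list of things; names that differ only in an ending like _2 or _b are one class to them, and where a whole thing is asked for, a point or a joint stands for the part that bears it (a point fixed in the world has none). Each returns a list of dicts, best first, with "conf" (0 to 1); they miss things now and then, are a little off and sometimes report something else, mostly with a low value. They report only what shows in the picture. A call takes as long as a camera call.
- models.search_frame(camera, label): "position" ([x, y, z] in mm, in world coordinates, good to about 4 mm: the middle of the surface that is visible of it).
- models.place_of(camera, label): "position" ([x, y, z] in mm, in world coordinates, good to about 4 mm: a listed point, or the origin of a listed thing).
The state is a dict: "t": time; "qpos": joint angles; "qvel": joint speeds; "joint_torque": joint torques, N m; "ee_pos": TCP position; "orientation": TCP orientation; "ft_force": force on the tool from outside, world axes, zero at the start; "moment": the same for the moment, N m; "width": finger opening in mm.
Only numpy, scipy, OpenCV 4.12 (cv2) and the standard library are available. Lean on these libraries where they do the work, as an engineer would, in place of code of your own. Each camera call takes 0.05 s, during which the arm holds its last target.

## Working session

There is one attempt and no reset: what is moved stays moved. The work goes in short steps, Python scripts to look and compute and a tool call to move; the robot and the scene stay as the last step left them, time stands still between calls to the robot, and variables do not carry over. Pictures are saved under pics/ and viewed, and the job is handed in when it is done.

Besides the shell and the picture viewer there is one more tool, called after "Call:" by a JSON object that holds its "name" and its "arguments", one argument or row to a line. apply_moves: Moves the arm, as the interface text tells. Its arguments: {"type":"object","properties":{"commands":{"type":"array","items":{"type":"array","items":{"type":"array","items":{"type":"number"}}}},"gripper":{"type":"number"}},"required":["commands"]}

```bash
mkdir -p pics
cat > h.py <<'E'
import numpy as np, cv2
from workcell import readout, viewer, workorder, models
def cam(name,fn=None):
    d=viewer.get_image(name); im=np.array(d["color"])
    if fn: cv2.imwrite("pics/"+fn,im[:,:,::-1])
    f=240/np.tan(np.radians(d["vertical_fov"])/2)
    K=np.array([[f,0,d["cx"]],[0,f,d["cy"]],[0,0,1]])
    R=cv2.Rodrigues(np.array(d["rvec"],float))[0]; t=np.array(d["tvec"],float)
    return im,K,R,t
def unproj(c,uv,z):
    im,K,R,t=c; r=R.T@np.linalg.inv(K)@np.array([uv[0],uv[1],1.]); o=-R.T@t
    return o+r*(z-o[2])/r[2]
def proj(c,p):
    im,K,R,t=c; q=K@(R@np.array(p,float)+t); return q[:2]/q[2]
E
python3 - <<'E'
from h import *
o=readout.get_obs(); print(o)
c=cam("top","top1.png"); 
for l in ["strip","bed","guard_lip","head_top","rail_mid","ink_pad","stamp","jar"]:
    print("top",l,[(np.round(x["position"]),round(x["conf"],2)) for x in models.place_of("top",l)][:2])
c=cam("scene","scene1.png")
for l in ["strip","bed","guard_lip","head_top","rail_mid"]:
    print("sc",l,[(np.round(x["position"]),round(x["conf"],2)) for x in models.place_of("scene",l)][:2])
print(readout.get_obs()["t"])
E
```

```text
{'t': 0.0, 'qpos': array([-1.29098433e+00,  4.23833406e-01,  1.63064665e+00,  8.47965096e-06,
        1.08861539e+00, -1.89823649e-02]), 'qvel': array([ 0.00064299, -0.00066422,  0.00163982, -0.00047967, -0.00107081,
       -0.00101265]), 'joint_torque': array([-7.81182134e-04, -5.44610167e+01, -2.73664784e+01,  6.44418737e-02,
        2.28663313e-02, -8.43858470e-05]), 'ee_pos': array([ 183.94321804, -597.04262769,  403.92316932]), 'orientation': array([ 2.06112033,  0.31181649, -2.06151219]), 'ft_force': array([-0.24676486,  1.15121975, -0.02223263]), 'moment': array([-0.07020904,  0.00647718, -0.01012141]), 'width': 87.95195194282475}
top strip [(array([ 512., -225.,    3.]), 0.73)]
top bed []
top guard_lip [(array([565., 187.,  34.]), 0.58)]
top head_top [(array([574.,  83.,  89.]), 0.86)]
top rail_mid [(array([594., 174.,  62.]), 0.87)]
top ink_pad [(array([772.,   6.,  -2.]), 0.72)]
top stamp [(array([778., 145.,   0.]), 0.71)]
top jar [(array([ 778., -142.,   -0.]), 0.67)]
sc strip [(array([ 508., -221.,   -1.]), 0.8)]
sc bed [(array([621., 172.,  23.]), 0.96)]
sc guard_lip [(array([565., 185.,  33.]), 0.83)]
sc head_top [(array([575.,  81.,  89.]), 0.91), (array([597., 180.,  64.]), 0.29)]
sc rail_mid [(array([597., 176.,  64.]), 0.71)]
0.75
```

View pics/top1.png

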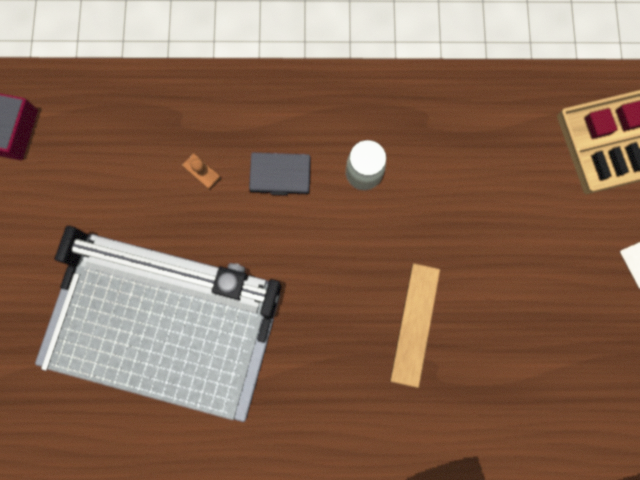

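View pics/scene1.png

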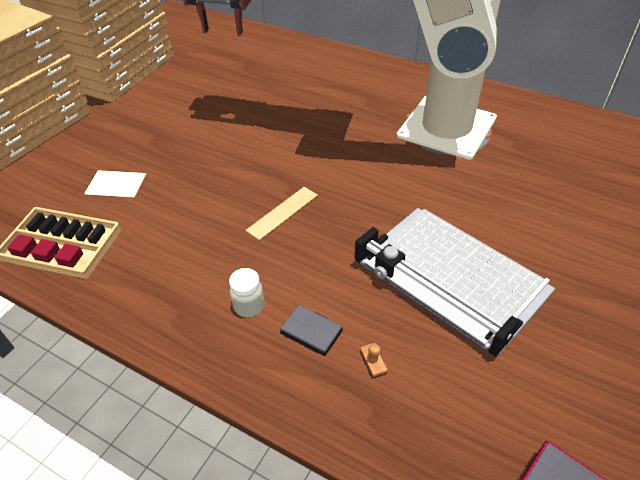

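```bash
cat >> h.py <<'E'
def strip_pose(c,z=5,roi=None,save=None):
    hsv=cv2.cvtColor(c[0],cv2.COLOR_RGB2HSV)
    m=cv2.inRange(hsv,(10,70,140),(28,200,255))
    if roi: 
        k=np.zeros_like(m); k[roi[1]:roi[3],roi[0]:roi[2]]=1; m*=k
    cs,_=cv2.findContours(m,cv2.RETR_EXTERNAL,cv2.CHAIN_APPROX_NONE)
    b=max(cs,key=cv2.contourArea)
    pts=np.array([unproj(c,(p[0][0],p[0][1]),z)[:2] for p in b],np.float32)
    r=cv2.minAreaRect(pts); bx=cv2.boxPoints(r)
    e=[bx[1]-bx[0],bx[2]-bx[1]]; L=max(e,key=np.linalg.norm); 
    a=np.arctan2(L[1],L[0]); a=(a+np.pi/2)%np.pi-np.pi/2
    return np.array(r[0]),r[1],a,bx
E
python3 - <<'E'
from h import *
c=cam("top"); p=strip_pose(c,5,(350,230,480,420)); print(p)
# bed: yaw from networks + pixels
im=c[0].copy()
b=cv2.resize(im[220:430,30:290],None,fx=3,fy=3,interpolation=cv2.INTER_CUBIC); cv2.imwrite("pics/bedz.png",b[:,:,::-1])
R=cv2.Rodrigues(readout.get_obs()["orientation"])[0]; print(R.round(3))
print("pixels/mm", np.linalg.norm(proj(c,[500,0,5])-proj(c,[600,0,5]))/100)
E
```

```text
(array([ 512.06488037, -224.03930664]), (49.100746154785156, 203.18626403808594), np.float32(-0.21967757), array([[ 407.5634 , -225.86104],
       [ 605.8666 , -270.13834],
       [ 616.5664 , -222.21758],
       [ 418.26318, -177.94028]], dtype=float32))
[[ 0.     0.294 -0.956]
 [-0.    -0.956 -0.294]
 [-1.     0.     0.   ]]
pixels/mm 0.5952600082484715
```

View pics/bedz.png

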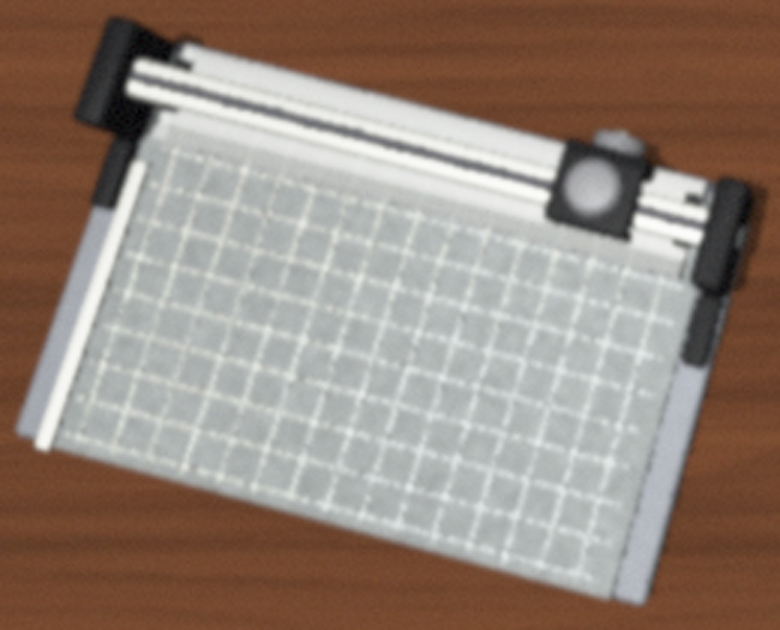

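Run:
```python
from h import *
from scipy.optimize import least_squares
c=cam("top")
f=lambda u,v:(30+(u+.5)/3-.5,220+(v+.5)/3-.5)
P=lambda u,v,z:unproj(c,f(u,v),z)[:2]
A=P(37,447,26);B=P(612,598,22); print(A,B,np.linalg.norm(A-B))
d=A-B; yawr=np.arctan2(-d[0],d[1]); print("yaw rear",yawr)
C=P(190,42,22);D=P(710,178,22); d=C-D; print("front",np.arctan2(-d[0],d[1]))
r1=P(135,78,65);r2=P(550,181,65); d=r1-r2; print("rail",np.arctan2(-d[0],d[1]))
r1=P(40,445,26);r2=P(140,165,26); d=r2-r1; print("fence",np.arctan2(d[1],d[0]))
for yaw in (yawr,):
    ex=np.array([np.cos(yaw),np.sin(yaw)]);ey=np.array([-ex[1],ex[0]])
    mid=(A+B)/2+ex*228; print("origin from rear",mid)
    n=(C+D)/2-mid; print("front line offset",n@ex)
    # nets
    for q,ox in ((np.array([566,186]),-56),(np.array([596,175]),-28),(np.array([621,172]),0)):
        print(q-ex*ox)
    cc=c[0].copy()
    big=cv2.resize(cc[220:430,30:290],None,fx=3,fy=3,interpolation=cv2.INTER_CUBIC)
    def dr(x,y,z):
        w=mid+ex*x+ey*y; u,v=proj(c,[w[0],w[1],z]); return (int((u-30+.5)*3-.5),int((v-220+.5)*3-.5))
    def poly(q,z,col): cv2.polylines(big,[np.array([dr(x,y,z) for x,y in q])],True,col,1)
    poly([(-228,-160),(0,-160),(0,160),(-228,160)],22,(255,0,0))
    poly([(-38,-160),(-18,-160),(-18,160),(-38,160)],65,(0,0,255))
    poly([(-56,-150),(-2,-150),(-2,150),(-56,150)],33,(0,255,0))
    cv2.imwrite("pics/ov.png",big[:,:,::-1])
```

```text
[440.84829625 382.86754934] [361.66456507  73.85555958] 318.99603931803904
yaw rear -0.25085051540520614
front -0.25757294189756397
rail -0.2441964421301838
fence -0.26868090431749814
origin from rear [622.12040696 171.76558309]
front line offset 1.99032195642983
[620.24729242 172.0992351 ]
[623.12364621 168.04961755]
[621. 172.]
```

View pics/ov.png

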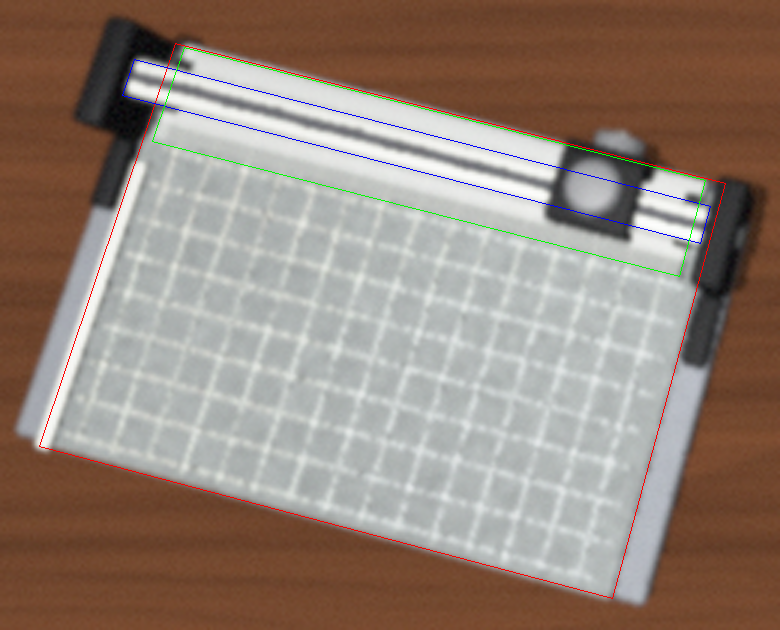

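Call:
{"name": "apply_moves", "arguments": {
  "commands": [
    [[0.036,0.048,-0.015,-0.07],[0.072,0.096,-0.03,-0.14],[0.108,0.144,-0.05,-0.21],[0.144,0.192,-0.07,-0.28],[0.18,0.24,-0.09,-0.35],[0.215,0.288,-0.11,-0.42],[0.25,0.336,-0.13,-0.48],[0.284,0.383,-0.14,-0.518]]
  ],
  "gripper": 0.0878
}}

```text
t: 1.85
ee_pos: [468.9, -212.7, 263.9]
orientation: [-2.104, 0.233, 2.105]
ft_force: [0.6, -0.1, -0.4]
width: 87.7
```

Call:
{"name": "apply_moves", "arguments": {
  "commands": [
    [[0,0,0,0],[0,0,0,0]]
  ]
}}

```text
t: 2.1
ee_pos: [467.9, -214.4, 264.8]
orientation: [-2.106, 0.231, 2.107]
ft_force: [-0.3, -0.3, -0.7]
width: 87.6
```

Run:
```python
from h import *
o=readout.get_obs();print(o["t"],o["ee_pos"],o["ft_force"]);R=cv2.Rodrigues(o["orientation"])[0]; print(R.round(3))
c=cam("wrist","w1.png")
c2=c
for x,y in [(407.6,-225.9),(605.9,-270.1),(616.6,-222.2),(418.3,-177.9)]: print(proj(c,[x,y,5]))
```

```text
2.1 [ 467.93878269 -214.42430563  264.76467463] [-0.3230069  -0.34863472 -0.74948441]
[[-0.    -0.216 -0.976]
 [-0.    -0.976  0.216]
 [-1.     0.     0.   ]]
[351.36199296 320.22260355]
[359.15890361  11.38311479]
[276.77119393  11.20394264]
[285.32833946 320.22301448]
```

View pics/w1.png

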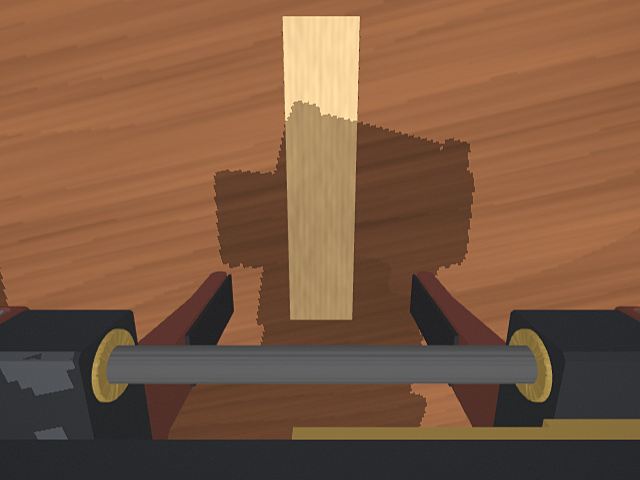

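Call:
{"name": "apply_moves", "arguments": {
  "commands": [
    [[0,0,-0.03,0],[0,0,-0.06,0],[0,0,-0.074,0],[0,0,-0.08,0],[0,0,-0.081,0],[0,0,-0.081,0]]
  ]
}}

```text
t: 2.9
ee_pos: [468.3, -214.5, 184.4]
orientation: [-2.107, 0.232, 2.104]
ft_force: [-0.2, -0.1, -0.4]
width: 87.9
```

Call:
{"name": "apply_moves", "arguments": {
  "commands": [
    [[0,0,0,0],[0,0,0,0],[0,0,0,0],[0,0,0,0],[0,0,0,0]]
  ],
  "gripper": 0.038
}}

```text
t: 3.52
ee_pos: [468.0, -214.3, 183.7]
orientation: [-2.106, 0.232, 2.106]
ft_force: [1.2, -0.1, 0.9]
width: 45.2
```

Call:
{"name": "apply_moves", "arguments": {
  "commands": [
    [[0,0,0.04,0],[0,0,0.09,0],[-0.01,0.03,0.12,0],[-0.025,0.08,0.12,-0.01],[-0.045,0.135,0.12,-0.02],[-0.054,0.19,0.12,-0.033],[-0.054,0.245,0.12,-0.033],[-0.054,0.3,0.12,-0.033]]
  ]
}}

```text
t: 4.53
ee_pos: [413.7, 87.4, 303.9]
orientation: [-2.088, 0.265, 2.086]
ft_force: [0.5, -0.2, -0.0]
width: 45.4
```

Call:
{"name": "apply_moves", "arguments": {
  "commands": [
    [[0,0.05,0,0],[0,0.1,0,0],[0,0.13,0,0],[0,0.14,0,0],[0,0.14,-0.03,0],[0,0.14,-0.06,0],[0,0.14,-0.07,0],[0,0.14,-0.07,0]]
  ]
}}

```text
t: 5.52
ee_pos: [414.0, 225.2, 233.4]
orientation: [-2.086, 0.266, 2.088]
ft_force: [0.7, 0.5, -0.9]
width: 45.5
```

Run:
```python
from h import *
o=readout.get_obs();print(o["t"],o["ee_pos"],o["ft_force"],o["width"]);R=cv2.Rodrigues(o["orientation"])[0]; print(R.round(3))
c=cam("wrist","w2.png"); cam("top","top2.png");cam("scene","scene2.png")
```

```text
5.525 [413.96299608 225.15876807 233.4032557 ] [ 0.74223147  0.50076349 -0.9333589 ] 45.53290294063989
[[-0.001 -0.25  -0.968]
 [-0.001 -0.968  0.25 ]
 [-1.     0.001  0.001]]
```

View pics/w2.png

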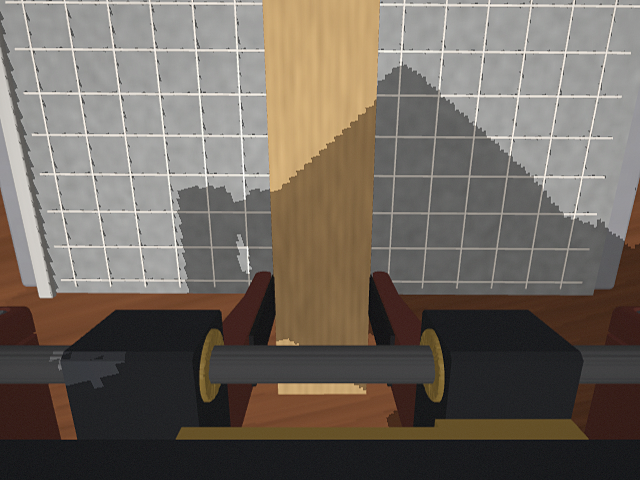

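View pics/scene2.png

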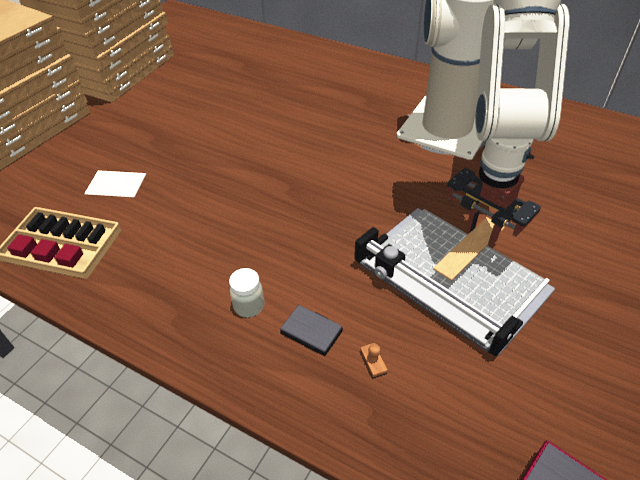

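Call:
{"name": "apply_moves", "arguments": {
  "commands": [
    [[0,0,-0.012,0],[0,0,-0.022,0],[0,0,-0.025,0],[0,0,-0.027,0],[0,0,-0.027,0]]
  ]
}}

```text
t: 6.3
ee_pos: [414.0, 225.7, 206.6]
orientation: [-2.087, 0.265, 2.087]
ft_force: [0.6, -0.6, -0.3]
width: 45.1
```

Run:
```python
from h import *
o=readout.get_obs();print(o["t"],o["ee_pos"],o["ft_force"],o["width"])
c=cam("wrist","w3.png"); cam("scene","scene3.png")
s=cv2.imread("pics/scene3.png")[160:370,340:580]; cv2.imwrite("pics/scene3z.png",cv2.resize(s,None,fx=3,fy=3,interpolation=cv2.INTER_CUBIC)[:600])
```

```text
6.3 [413.98963756 225.7342165  206.55059149] [ 0.62493169 -0.63337327 -0.31660225] 45.142373164802784
```

View pics/scene3z.png

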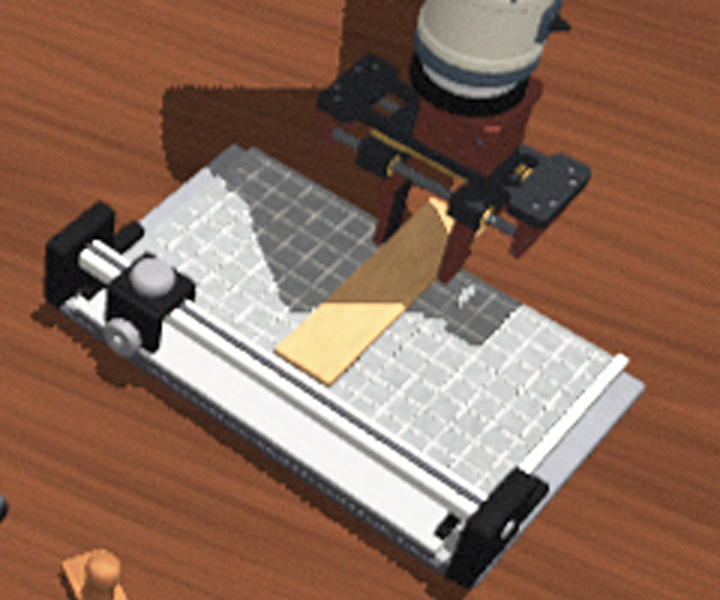

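View pics/w3.png

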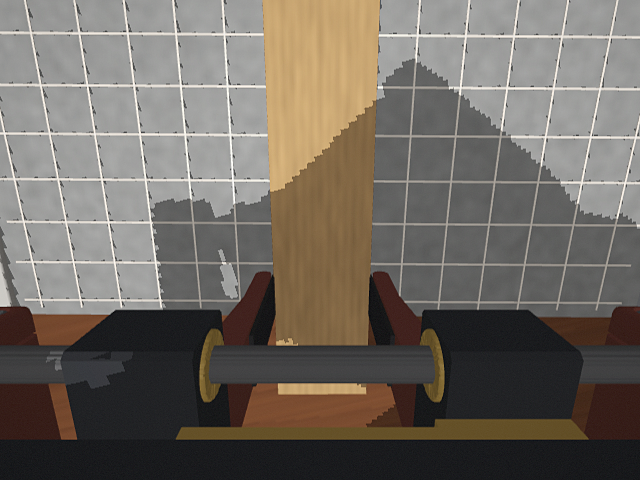

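Call:
{"name": "apply_moves", "arguments": {
  "commands": [
    [[0,0,0,0],[0,0,-0.0005,0],[0,0,-0.0005,0]]
  ],
  "gripper": 0.056
}}

```text
t: 6.78
ee_pos: [414.0, 225.7, 206.2]
orientation: [-2.087, 0.265, 2.087]
ft_force: [-0.8, 0.8, 0.8]
width: 56.0
```

Call:
{"name": "apply_moves", "arguments": {
  "commands": [
    [[0,0,0,0],[0,0,0,0],[0,0,0,0],[0,0,0,0]]
  ],
  "gripper": 0.038
}}

```text
t: 7.28
ee_pos: [414.0, 225.7, 206.2]
orientation: [-2.087, 0.265, 2.087]
ft_force: [-0.3, -0.7, 0.5]
width: 45.4
```

Run:
```python
from h import *
o=readout.get_obs();print(o["t"],o["ee_pos"],o["ft_force"],o["width"])
c=cam("wrist","w4.png"); c=cam("scene"); 
# strip front corners expected: bed x -70, y±23, z 27 & 22
ex=np.array([np.cos(.253),-np.sin(.253)]);ey=np.array([-ex[1],ex[0]]);O=np.array([622,172])
b=cv2.resize(c[0][160:360,340:580],None,fx=3,fy=3,interpolation=cv2.INTER_CUBIC)
for x in (-70,-80,-60):
  for y in (-23,23):
    w=O+ex*x+ey*y; u,v=proj(c,[*w,27]); cv2.circle(b,(int((u-340+.5)*3),int((v-160+.5)*3)),2,(255,0,0) if x==-70 else (0,0,255),-1)
cv2.imwrite("pics/s4.png",b[:,:,::-1])
```

```text
7.275 [414.00418513 225.70435554 206.19637648] [-0.29559393 -0.6946781   0.51957047] 45.421528546301204
```

View pics/s4.png

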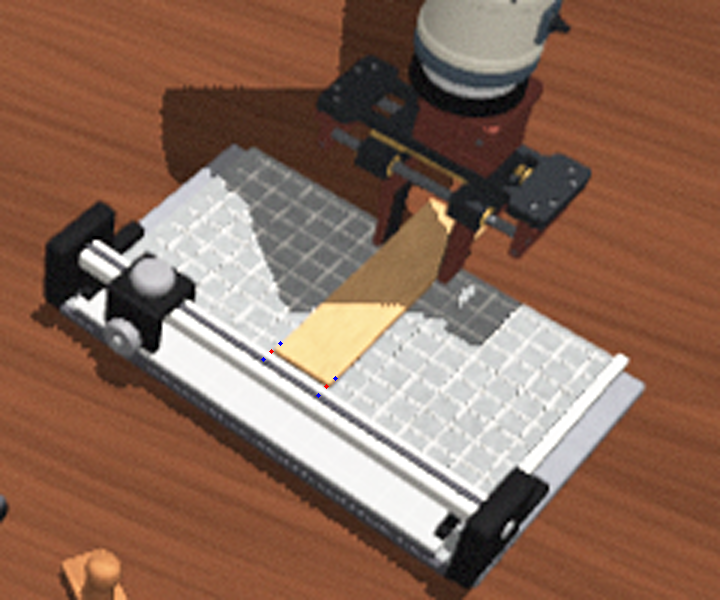

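View pics/w4.png

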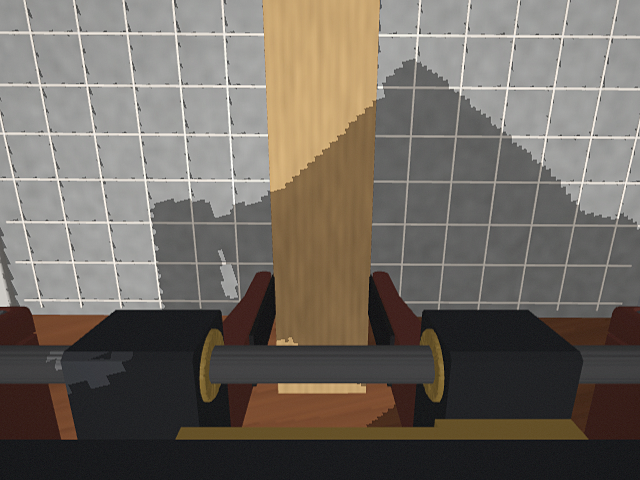

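Call:
{"name": "apply_moves", "arguments": {
  "commands": [
    [[0.005,-0.0013,0,0],[0.01,-0.0025,0,0],[0.015,-0.0038,0,0],[0.02,-0.005,0,0],[0.025,-0.0063,0,0],[0.03,-0.0075,0,0],[0.03,-0.0075,0,0]]
  ]
}}

```text
t: 8.25
ee_pos: [444.7, 218.2, 206.2]
orientation: [-2.088, 0.264, 2.086]
ft_force: [0.7, 0.2, 0.7]
width: 44.7
```

Run:
```python
from h import *
o=readout.get_obs();print(o["t"],o["ee_pos"],o["ft_force"],o["width"])
c=cam("scene"); 
b=cv2.resize(c[0][160:360,340:580],None,fx=3,fy=3,interpolation=cv2.INTER_CUBIC)
cv2.imwrite("pics/s5.png",b[:,:,::-1])
```

```text
8.25 [444.67109033 218.18620926 206.19838041] [0.65124182 0.18071795 0.70600158] 44.693066985840595
```

View pics/s5.png

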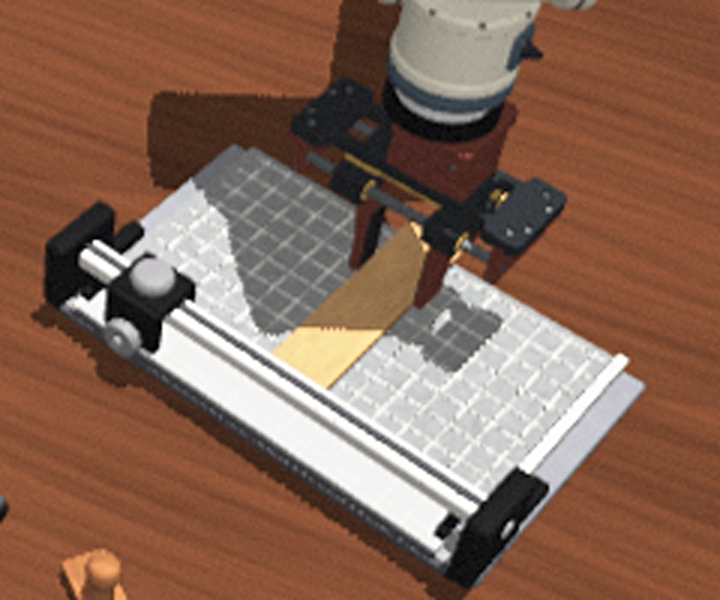

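Going under with no resistance, no guard lift visible. Continue.

Call:
{"name": "apply_moves", "arguments": {
  "commands": [
    [[0.006,-0.0016,0,0],[0.013,-0.0034,0,0],[0.02,-0.0052,0,0],[0.027,-0.007,0,0],[0.034,-0.0088,0,0],[0.041,-0.0106,0,0],[0.047,-0.0122,0,0],[0.047,-0.0122,0,0]]
  ]
}}

```text
t: 9.3
ee_pos: [491.9, 205.9, 206.2]
orientation: [-2.089, 0.264, 2.085]
ft_force: [1.2, 0.0, 2.0]
width: 45.6
```

Run:
```python
from h import *
o=readout.get_obs();print(o["t"],o["ee_pos"],o["ft_force"],o["width"])
c=cam("scene"); 
ex=np.array([np.cos(.253),-np.sin(.253)]);ey=np.array([-ex[1],ex[0]]);O=np.array([622,172])
b=cv2.resize(c[0][230:370,400:560],None,fx=4,fy=4,interpolation=cv2.INTER_CUBIC)
for x in (0,10):
  for y in (-23,23):
    w=O+ex*x+ey*y; u,v=proj(c,[*w,27 if x else 22]); cv2.circle(b,(int((u-400+.5)*4),int((v-230+.5)*4)),2,(255,0,0) if x else (0,0,255),-1)
cv2.imwrite("pics/s6.png",b[:,:,::-1])
```

```text
9.3 [491.90299347 205.92601435 206.20127051] [1.18333489 0.00825946 1.97661672] 45.55567200701271
```

View pics/s6.png

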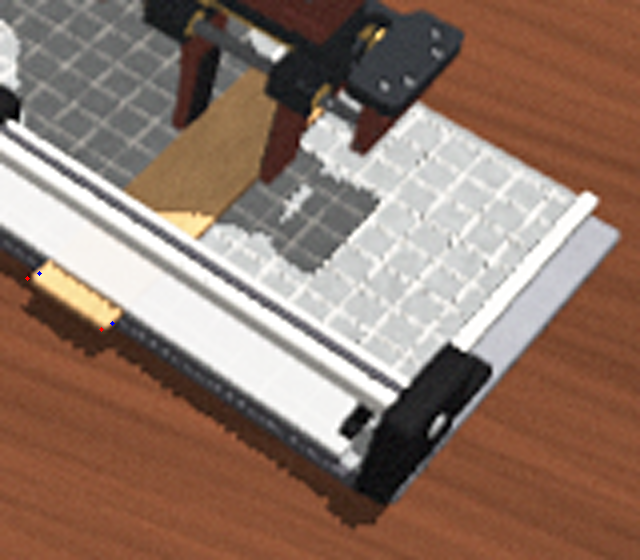

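Call:
{"name": "apply_moves", "arguments": {
  "commands": [
    [[0,0,0,0],[0,0,0,0],[0,0,0,0],[0,0,0.005,0],[0,0,0.015,0],[0,0,0.03,0],[0,0,0.03,0]]
  ],
  "gripper": 0.056
}}

```text
t: 10.22
ee_pos: [491.6, 206.3, 237.9]
orientation: [-2.089, 0.263, 2.084]
ft_force: [0.1, -0.3, -0.2]
width: 56.1
```

Run:
```python
from h import *
o=readout.get_obs();print(o["t"],o["ee_pos"],o["ft_force"],o["width"])
c=cam("wrist","w7.png")
c=cam("scene"); 
b=cv2.resize(c[0][230:370,400:560],None,fx=4,fy=4,interpolation=cv2.INTER_CUBIC)
cv2.imwrite("pics/s7.png",b[:,:,::-1])
```

```text
10.225 [491.58491161 206.25108059 237.89571933] [ 0.0689782  -0.29351666 -0.22048496] 56.136422245564475
```

View pics/s7.png

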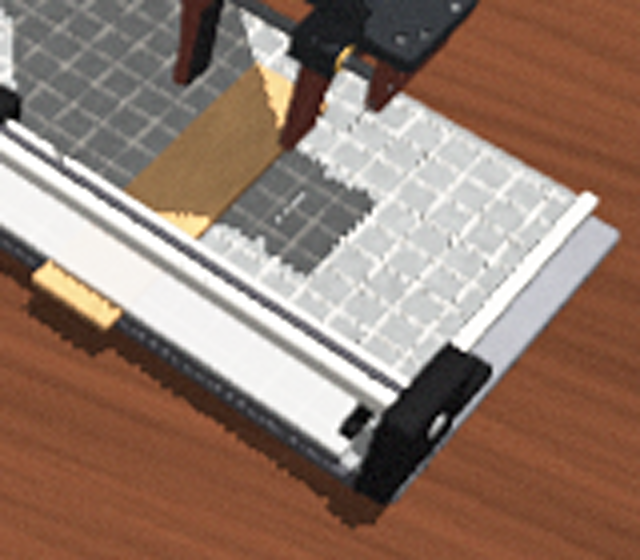

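View pics/w7.png

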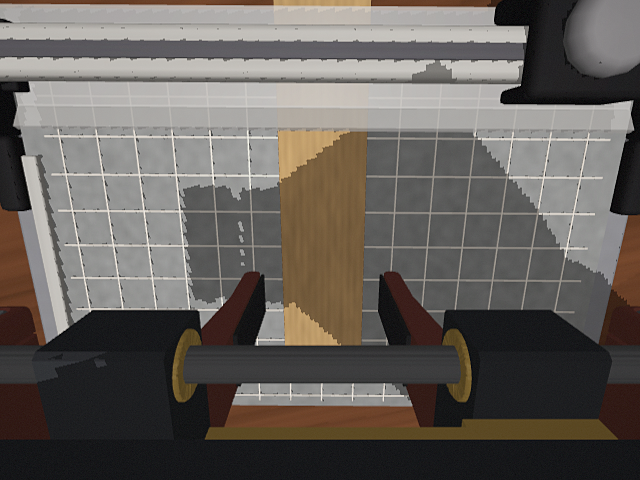

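Call:
{"name": "apply_moves", "arguments": {
  "commands": [
    [[0,0,0,0],[0,0,0,0],[0,0,0,0],[0,0,0,0],[0,0,0,0]]
  ],
  "gripper": 0.0
}}

```text
t: 10.95
ee_pos: [491.0, 206.0, 236.1]
orientation: [-2.087, 0.265, 2.087]
ft_force: [-0.4, 0.7, 1.0]
width: 9.3
```

Run:
```python
from h import *
o=readout.get_obs();print(o["t"],o["ee_pos"],o["ft_force"],o["width"])
ex=np.array([np.cos(.253),-np.sin(.253)]);ey=np.array([-ex[1],ex[0]]);O=np.array([622,172])
for n,(x0,y0,x1,y1),k in (("top",(110,230,210,300),8),("scene",(400,285,440,320),16)):
    c=cam(n); b=cv2.resize(c[0][y0:y1,x0:x1],None,fx=k,fy=k,interpolation=cv2.INTER_NEAREST)
    for x,col in ((0,(0,0,255)),(5,(0,255,0)),(10,(255,0,0)),(15,(255,0,255))):
      q=[]
      for y in (-23,23):
        w=O+ex*x+ey*y; u,v=proj(c,[*w,27]); q.append((int((u-x0+.5)*k),int((v-y0+.5)*k)))
      cv2.line(b,q[0],q[1],col,1)
    cv2.imwrite(f"pics/e_{n}.png",b[:,:,::-1])
```

```text
10.95 [491.02008522 206.01031523 236.12659741] [-0.41209636  0.69676001  1.03564756] 9.328099491063197
```

View pics/e_top.png

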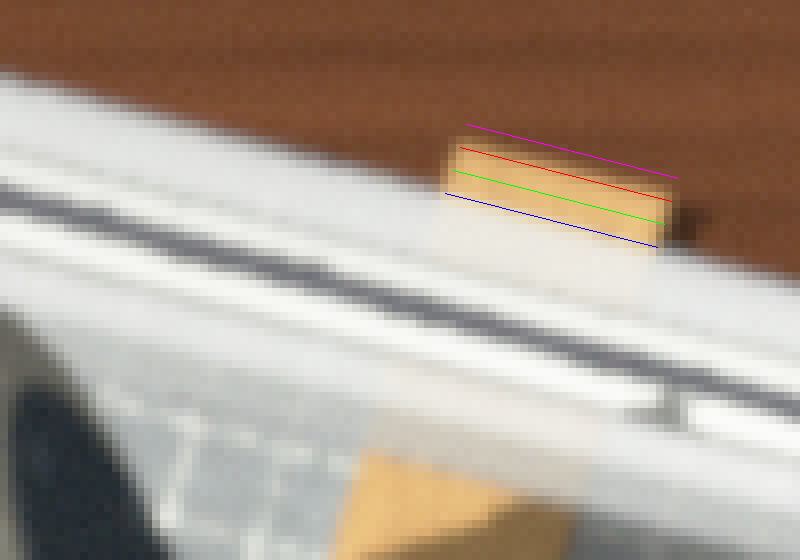

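View pics/e_scene.png

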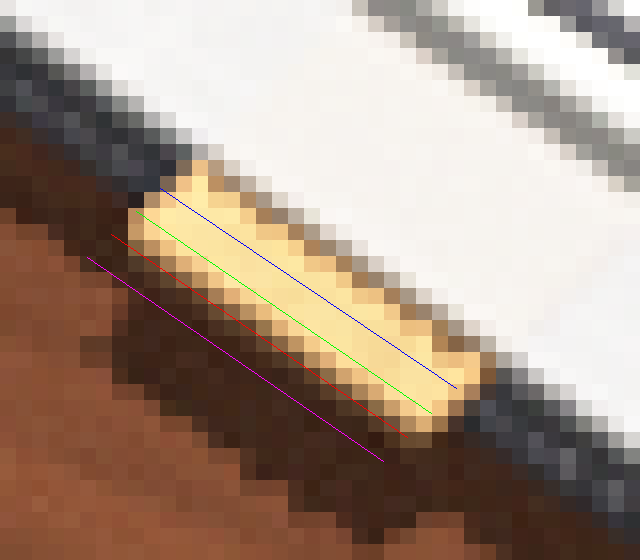

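Call:
{"name": "apply_moves", "arguments": {
  "commands": [
    [[0,0,-0.008,0],[0,0,-0.016,0],[0,0,-0.021,0],[0,0,-0.024,0],[0,0,-0.026,0],[0,0,-0.027,0],[0,0,-0.028,0],[0,0,-0.028,0]]
  ],
  "gripper": 0.0
}}

```text
t: 12.05
ee_pos: [491.0, 206.0, 209.3]
orientation: [-2.087, 0.264, 2.087]
ft_force: [-3.3, -1.2, 12.1]
width: 0.4
```

Call:
{"name": "apply_moves", "arguments": {
  "commands": [
    [[0,0,0,0],[0,0,0,0],[0,0,0,0],[0,0,0,0]]
  ]
}}

```text
t: 12.55
ee_pos: [491.0, 206.0, 209.3]
orientation: [-2.087, 0.264, 2.087]
ft_force: [-4.2, -1.3, 12.1]
width: 0.2
```

Run:
```python
from h import *
o=readout.get_obs();print(o["t"],o["ee_pos"],o["ft_force"],o["width"])
ex=np.array([np.cos(.253),-np.sin(.253)]);ey=np.array([-ex[1],ex[0]]);O=np.array([622,172])
n,(x0,y0,x1,y1),k="top",(110,230,210,300),8
c=cam(n); b=cv2.resize(c[0][y0:y1,x0:x1],None,fx=k,fy=k,interpolation=cv2.INTER_NEAREST)
for x,col in ((0,(0,0,255)),(10,(255,0,0))):
      q=[]
      for y in (-23,23):
        w=O+ex*x+ey*y; u,v=proj(c,[*w,27]); q.append((int((u-x0+.5)*k),int((v-y0+.5)*k)))
      cv2.line(b,q[0],q[1],col,1)
cv2.imwrite("pics/f_top.png",b[:,:,::-1])
c=cam("wrist","w8.png")
print(readout.get_obs()["ft_force"])
```

```text
12.55 [491.0052668  205.98701721 209.31030862] [-4.15192415 -1.28304016 12.09557012] 0.1993604738092164
[-3.44422172 -1.29059606 12.61917997]
```

View pics/f_top.png

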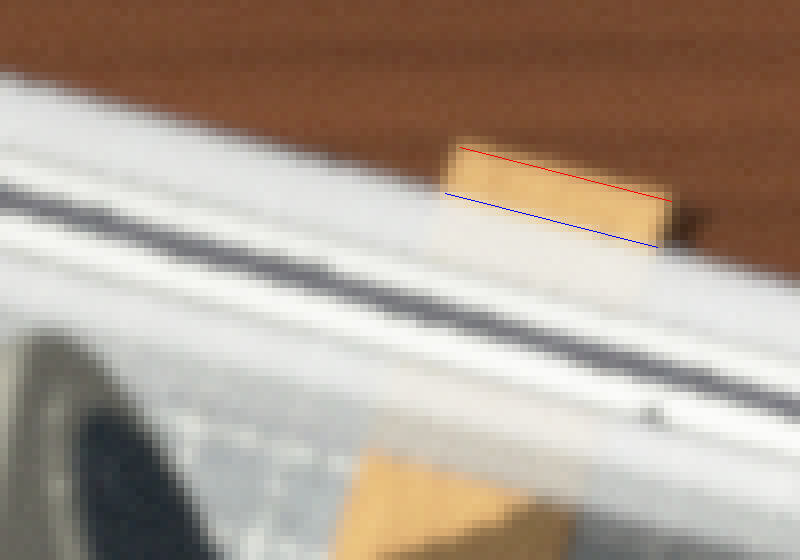

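View pics/w8.png

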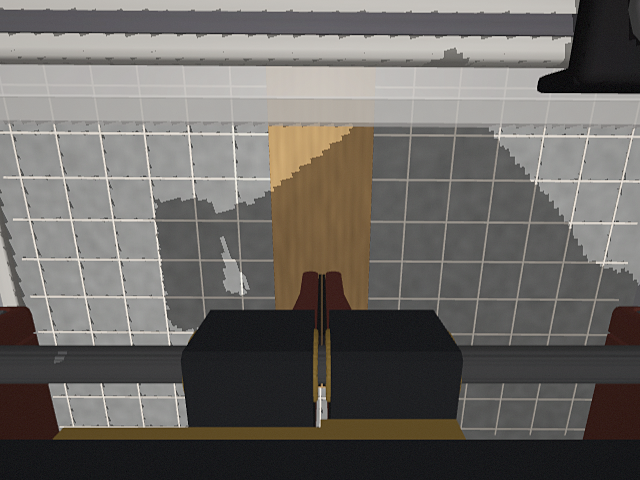

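Strip unmoved, square, overhanging about 10–11 mm, pressed steadily at 12 N. Handing in.

Run:
```python
from h import *
print(workorder.close_job())
o=readout.get_obs();print(o["t"],o["ee_pos"],o["ft_force"])
```

```text
the job is handed in; nothing more can be done
None
the job is handed in; nothing more can be done
```

I set the strip up on the trimmer and handed the job in at about 12.6 s, with the closed fingers still pressing it onto the bed. The hand-in gives no verdict.

I gripped the strip across its width and laid it on the bed. I let go once so it would settle flat, then slid its end under the guard. After that I released it, closed the fingers and pressed down from above.

Last checks:
- **Overhang:** the top camera shows about 10–11 mm past the cutting edge. The scene camera suggested 8–9 mm. Both are inside the 3–18 mm window.
- **Position:** the strip looks square to the cutting edge and near the middle of the bed.
- **Pressing force:** the wrist read about 12 N upward and held steady, with about 4 N sideways. The strip did not move under it.
- **Guard, head and bystanders:** the pictures show no sign of the guard lifting or the head moving. I had no direct reading of the guard joint. The ink pad, stamp and jar were never approached.

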